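# Pack the shoe-care box

## Robot

A 6-joint arm with a two-finger parallel gripper is mounted at the origin on the work surface. World frame = base frame: x ahead of the robot, y to its left, z up, the work surface at z = 0. Lengths are in mm, angles in rad, forces in N, time in s.
With the tool pointing down it reaches from about 350 to 875 mm from the base axis. Payload 4.2 kg.
Tool frame: the origin (TCP) lies where the fingers leave the gripper's body, on its centre line; the fingertips stand arm.tcp_to_tips ahead of it and the grasp point (between the pads) lies 51 mm ahead of it (arm.tcp_to_tips is the distance from the TCP to the fingertips, in mm); z points along the fingers, y is the line along which they close (so a half turn about z gives the same grasp; the last joint's range is limited). The gripper opens to 87 mm and grips with 3 to 60 N. Pads are 19 mm wide; open, the fingers measure 117 mm over their backs; the gripper's body (75 mm by 190 mm) begins 51 mm behind the grasp point.
Start: joints at [-0.993, 0.385, 0.008, 0, -1.194, -0.259], TCP at [195.907, -593.481, 292.25] pointing down, gripper open.
Joint ranges: [-3.14, 3.14], [-1.21, 2.06], [-1.07, 1.41], [-3.16, 2.05], [-2.99, -0.16], [-3.1, 3.1]. Speed limits (rad/s): [2.79, 2.79, 3.14, 3.14, 3.14, 3.14].

## Interface

Orientations are given as a unit quaternion [w, x, y, z].
In Python, from rig import get_state, get_image, camera_info, job, arm gives the robot as it stands. The module is installed in compiled form; this text tells all that it offers.
- The arm moves only by the tool send_rows, never from a script. Its arguments are lists of equal length, an entry for each row: "slide": the shift along the tool's x, y, z in mm, a list of three; "delta_rot": the turn, a rotation vector about the tool's x, y, z in rad, a list of three; "hand": the opening, from 0 (shut) to 1 (fully open). In form: {"slide": [[tx, ty, tz], ...], "delta_rot": [[ax, ay, az], ...], "hand": [hand, ...]}. A call has exactly 10 rows; each row is the pose to reach, as a shift and turn from the pose commanded when the call began, along the tool's axes at that moment; what a row does not reach only later rows make up. A row lasts 1/12 s, in which the tool goes at most 41.7 mm and 7.16 degrees, less where a joint would pass 70% of its speed; a pose out of reach is approached as far as the arm can. A call with a gripper value outside its range is refused whole. The fingers move at their own pace and stop on an object; "squeeze" is the grip in N (left out, the last holds). Time passes only in rows, so rows that repeat a pose let the fingers close, or fill a call up. It gives the time, the measured TCP pose, the force, the opening and the grip force at its end, in the units of the state.
- get_state(): the state, without advancing time (a new reading comes with each control period).
- get_image(name): name is "scene" or "side" or "wrist"; returns the picture (420x560x3 uint8, red, green, blue); there is no depth.
- camera_info(name): a dict with "fov_y" (degrees; the focal length in pixels is half the picture's height over the tangent of half this angle, whatever the lens; pixels are square), "cx", "cy" (the principal point, pixels), "position" and "orientation" of the camera in the world. Camera axes: x right, y down, z forward; pixel columns grow to the right and rows downward; lengths in mm; the calibration is good to about 2 mm. A picture is of the moment at which its call begins: read the wrist's pose just before it. camera_info takes no time and is no camera call; for the wrist camera it gives the pose at the moment of the call.
- job.job_done(): hands the job in; it is judged then, once.
The state is a dict: "t": time; "joint_pos": joint angles; "dq": joint speeds; "joint_torque": joint torques, N m; "position": TCP position; "tool_rot": TCP orientation; "ft_force": force on the tool from outside, world axes, zero at the start; "ft_torque": the same for the moment, N m; "width": finger opening in mm; "grasp_force": force on a finger pad.
Only numpy, scipy, OpenCV 4.12 (cv2) and the standard library are available. Lean on these libraries where they do the work, as an engineer would, in place of code of your own. Each camera call takes 0.05 s, during which the arm holds its last target. There are 200 camera calls.

## Task

Pack the clear shoe-care box: put the closed wide tin in the large square tray, the closed small tin in the small square tray, the curved suede brush in the wide long tray and the folded shoehorn in the narrow long tray, each the way up it is now and resting flat on the tray floor inside the rim. The straight bristle brush and the open empty tin do not belong: leave them where they are.

Things in the scene. Friction and masses are not known exactly. Their poses are not given: they have to be found in the camera images.
- wide_tin_center (a point): closed flat steel tin, round, 60 mm diameter, 34 mm tall, solid lid on top, standing upright; point at its centre, 17 mm above its underside, z up. Keep fingertips 8 mm above its underside.
- small_tin_center (a point): closed small steel tin, round, 42 mm diameter, 34 mm tall, solid lid on top, standing upright; point at its centre, 17 mm above its underside, z up. Keep fingertips 8 mm above its underside.
- suede_brush_center (a point): curved (crescent from above) pale wooden suede brush on its back, rubber nubs up. 122 mm along x, 28 mm tall plus 6 mm nubs. Grip its straight middle part, 50 mm long, across y (32 mm wide). Both ends bend to -y: outline from 16 mm on the +y side to 25 mm on the -y side. Point: centre of the middle part, 14 mm above the underside. Keep fingertips 8 mm above its underside.
- shoehorn_center (a point): folded shoehorn: dark wooden handle 112 mm (x) by 28 mm (y) by 20 mm tall with a narrower steel leaf folded on top (25 mm tall in all), lying flat; point at the centre of the wooden handle, 10 mm above the underside; grip across y. Keep fingertips 8 mm above its underside.
- straight_brush_center (a point): straight pale wooden bristle brush, 118 mm (x) by 34 mm (y), 32 mm tall with its dark bristles upward; does not belong in the box. Point 10 mm above its underside.
- open_tin_center (a point): empty open steel tin without a lid, 60 mm diameter, 34 mm tall, hollow seen from above; does not belong in the box. Point at its centre.
- wide_long_tray: wider of the two long shallow trays in the clear box, 138 mm (its x) by 70 mm (y) inside. Origin: centre of its underside. Tray floor (on which the thing rests) 3 mm above the origin; rim 2 mm thick, its top 8 mm above the origin (5 mm above the tray floor). Fingertips should stay above the rim. Fixed.
- narrow_long_tray: narrower of the two long shallow trays in the clear box, 132 mm (its x) by 48 mm (y) inside. Origin: centre of its underside. Tray floor (on which the thing rests) 3 mm above the origin; rim 2 mm thick, its top 8 mm above the origin (5 mm above the tray floor). Fingertips should stay above the rim. Fixed.
- large_square_tray: larger of the two square shallow trays in the clear box, 80 mm by 80 mm inside. Origin: centre of its underside. Tray floor (on which the thing rests) 3 mm above the origin; rim 2 mm thick, its top 8 mm above the origin (5 mm above the tray floor). Fingertips should stay above the rim. Fixed.
- small_square_tray: smaller of the two square shallow trays in the clear box, 62 mm by 62 mm inside. The clear box around the four trays has a wall 11 mm high above the table. Origin: centre of its underside. Tray floor (on which the thing rests) 3 mm above the origin; rim 2 mm thick, its top 8 mm above the origin (5 mm above the tray floor). Fingertips should stay above the rim. Fixed.
Things that resemble listed ones, but are neither listed nor needed, are in the scene too. Leave any orange, turquoise or yellow look-alike of the part that bears shoehorn_center alone.

How it is judged (in metres and radians):
At the end, for the whole second after the job is handed in: Each of the four things upright (0.07 rad), at rest and flat on the floor of its own tray (height within 3 mm), within 16 mm of its centre (curved brush 23 mm), brush and shoehorn along their trays (0.35 rad); straight brush and open tin within 25 mm of their start (horizontal distance between wide_tin_center and large_square_tray below 0.016 m and z of wide_tin_center in the frame of large_square_tray between 0.017 and 0.023 m and angle between each of wide_tin_center, small_tin_center, suede_brush_center, shoehorn_center's own z axis and vertical below 0.07 rad and linear speed of each of wide_tin, small_tin, suede_brush, shoehorn below 0.02 m/s and horizontal distance between small_tin_center and small_square_tray below 0.016 m and z of small_tin_center in the frame of small_square_tray between 0.017 and 0.023 m and horizontal distance between suede_brush_center and wide_long_tray below 0.023 m and z of suede_brush_center in the frame of wide_long_tray between 0.014 and 0.02 m and angle between the x axis of suede_brush_center and the x axis of wide_long_tray, either way round below 0.35 rad and horizontal distance between shoehorn_center and narrow_long_tray below 0.016 m and z of shoehorn_center in the frame of narrow_long_tray between 0.01 and 0.016 m and angle between the x axis of shoehorn_center and the x axis of narrow_long_tray, either way round below 0.35 rad and distance of each of straight_brush_center, open_tin_center from where it was at the start of the episode below 0.025 m); the robot touches nothing.
It fails at once if the straight brush is moved more than 25 mm (distance of straight_brush_center from where it was at the start of the episode above 0.025 m).
It fails at once if the open tin is moved more than 25 mm (distance of open_tin_center from where it was at the start of the episode above 0.025 m).
It also fails if it takes over 112 s, if anything falls off the work surface, if the arm or the gripper's body presses on something with over 40 N, if the wrist force passes 120 N, or if a joint passes its speed limit or range.

## Working session

There is one attempt and no reset: what is moved stays moved. The work goes in short steps, Python scripts to look and compute and a tool call to move; the robot and the scene stay as the last step left them, time stands still between calls to the robot, and variables do not carry over. Pictures are saved under pics/ and viewed, at most 14 in all, crops included, and the job is handed in when it is done.

Besides the shell and the picture viewer there is one more tool, called after "Request:" as name(argument=value, ...) on one line, values as JSON. send_rows: Moves the arm, as the interface text tells. Its arguments: {"type":"object","properties":{"slide":{"type":"array","items":{"type":"array","items":{"type":"number"}}},"delta_rot":{"type":"array","items":{"type":"array","items":{"type":"number"}}},"hand":{"type":"array","items":{"type":"number"}},"squeeze":{"type":"number"}},"required":["slide","delta_rot","hand"]}

```bash
mkdir -p pics; python3 - <<'E'
from rig import *
import cv2
print(get_state()); print(arm.tcp_to_tips)
for n in("scene","side","wrist"):
    print(n,camera_info(n)); cv2.imwrite(f"pics/{n}0.png",get_image(n)[:,:,::-1])
E
```

```text
{'t': 0.0, 'joint_pos': array([-9.93400445e-01,  3.85542997e-01,  6.64199912e-03, -4.78367035e-04,
       -1.19403436e+00, -2.58616699e-01]), 'dq': array([ 0.00181073, -0.00022952,  0.00150816, -0.00053615,  0.00095881,
        0.00055906]), 'joint_torque': array([-2.29428706e-04, -3.90665174e+01,  1.87407303e+01,  4.21982780e+00,
        1.10348166e-02, -1.86870561e-04]), 'position': array([ 195.76643768, -593.07220545,  291.17703421]), 'tool_rot': array([-2.30985914e-04, -1.58628352e-01,  9.87337760e-01,  1.06767509e-03]), 'ft_force': array([-0.59450426, -0.65572509,  0.00242863]), 'ft_torque': array([-0.03388399,  0.00069291, -0.01341747]), 'grasp_force': 0.0, 'width': 87.29345058842952}
69.7
scene {'fov_y': 48.88354828386433, 'cx': 272.3546648333384, 'cy': 212.10418542870843, 'position': array([1262.92174594,    4.25024983,  814.65479517]), 'orientation': array([-0.25770888,  0.64636653,  0.66753604, -0.26493787])}
side {'fov_y': 57.88761202054174, 'cx': 277.341684939697, 'cy': 211.81146439493978, 'position': array([452.833322  , 776.89284479, 670.64878792]), 'orientation': array([ 0.00988436, -0.0359715 ,  0.89604429, -0.44239461])}
wrist {'fov_y': 64.15337524042818, 'cx': 283.2390518758746, 'cy': 203.47091789227355, 'position': array([ 128.97094443, -615.32456735,  383.96706428]), 'orientation': array([0.07454187, 0.58102511, 0.80343953, 0.1064812 ])}
```

View pics/scene0.png

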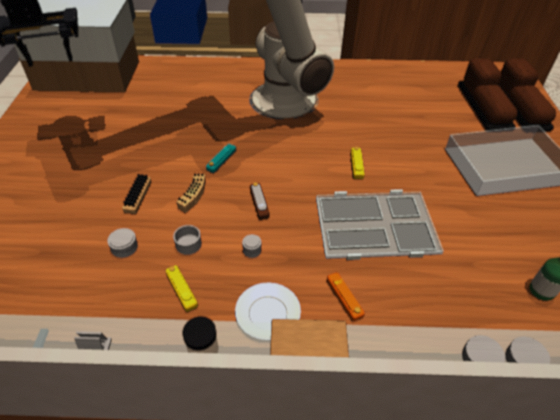

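View pics/side0.png

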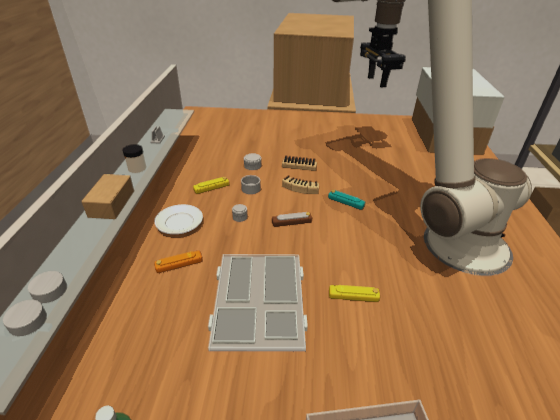

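The scene view shows the closed wide tin at (122,242), the open tin at (187,238) and the small tin at (252,244). The dark wooden shoehorn is at (260,200), with yellow, turquoise and orange look-alikes elsewhere. The curved suede brush is at (192,190) and the straight brush at (137,193). The box is at (378,224), with trays wide-long (352,208), small (404,206), narrow-long (358,238) and large (415,236).

```bash
cat > h.py <<'E'
import numpy as np,cv2
from rig import *
from scipy.spatial.transform import Rotation as R
def rot(q): return R.from_quat([q[1],q[2],q[3],q[0]])
def pt(ci,u,v,z):
    f=210/np.tan(np.radians(ci["fov_y"]/2))
    d=rot(ci["orientation"]).apply([(u-ci["cx"])/f,(v-ci["cy"])/f,1]); p=ci["position"]
    return p+d*(z-p[2])/d[2]
def pix(ci,P):
    f=210/np.tan(np.radians(ci["fov_y"]/2))
    c=rot(ci["orientation"]).inv().apply(np.array(P)-ci["position"])
    return f*c[:2]/c[2]+[ci["cx"],ci["cy"]]
E
python3 - <<'E'
from h import *
s=camera_info("scene");d=camera_info("side")
for n,a,b,z in [("wide",(122,237),(252,158),34),("open",(187,233),(251,181),34),("small",(252,240),(240,210),34),("horn",(260,199),(292,218),22),("suede",(192,189),(300,184),28),("straight",(137,192),(299,162),28),("box",(378,224),(259,300),3),("WL",(352,208),(281,279),3),("SS",(404,206),(281,325),3),("NL",(358,238),(239,279),3),("LS",(415,236),(235,325),3)]:
    print(n,pt(s,*a,z)[:2].round(),pt(d,*b,z)[:2].round())
st=get_state();T=rot(st["tool_rot"]);w=camera_info("wrist")
print(T.as_matrix().round(3)); print("cam in tool",T.inv().apply(w["position"]-st["position"]),(T.inv()*rot(w["orientation"])).as_matrix().round(3))
im=cv2.imread("pics/scene0.png")
a=cv2.resize(im[140:260,100:300],(800,480),interpolation=2)
cv2.imwrite("pics/c1.png",a)
E
```

```text
wide [ 612. -348.] [ 612. -342.]
open [ 596. -206.] [ 597. -200.]
small [611. -60.] [608. -51.]
horn [471. -50.] [463. -43.]
suede [ 448. -218.] [ 446. -207.]
straight [ 463. -350.] [ 453. -341.]
box [527. 232.] [524. 232.]
WL [476. 175.] [480. 165.]
SS [465. 303.] [471. 293.]
NL [571. 180.] [578. 174.]
LS [561. 312.] [567. 301.]
[[-0.95  -0.313 -0.001]
 [-0.313  0.95   0.002]
 [ 0.     0.002 -1.   ]]
cam in tool [ 7.04187194e+01  1.78898008e-02 -9.27154112e+01] [[ 0.001 -0.966 -0.258]
 [ 1.    -0.     0.002]
 [-0.002 -0.258  0.966]]
```

View pics/c1.png

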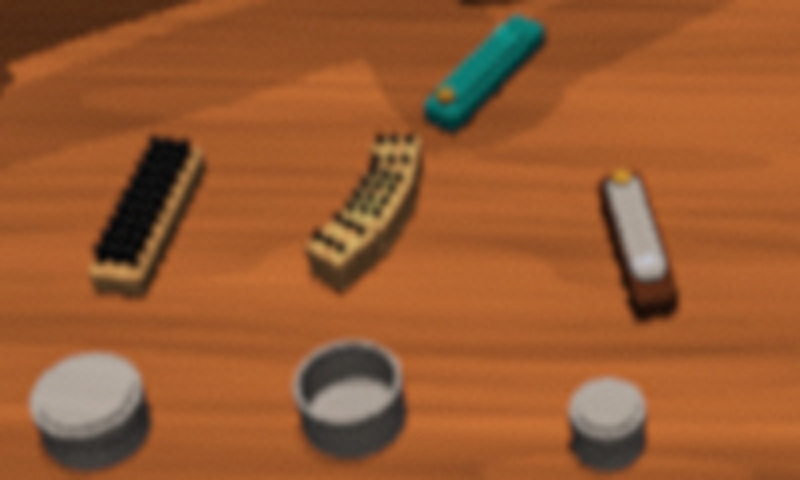

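The crop confirms the targets:
- The lidded wide tin is at crop (90,405); its hollow twin at (350,395) is the open tin.
- The small tin is at (607,420).
- The curved brush is at (365,205); the straight one is at (148,215).
- The dark wood and steel shoehorn is at (640,245). The turquoise one is a decoy.

Next I'll move the wrist camera over them.

```bash
cat >> h.py <<'E'
def plan(x,y,z,yaw):
    st=get_state();T=rot(st["tool_rot"]);c,s=np.cos(yaw),np.sin(yaw)
    G=R.from_matrix(np.array([[c,s,0],[s,-c,0],[0,0,-1]]))
    q6=(yaw+np.pi/2-st["joint_pos"][0]);
    print("pos",st["position"].round(1),"t",round(st["t"],2),"slide",T.inv().apply(np.array([x,y,z])-st["position"]).round(1),"rot",(T.inv()*G).as_rotvec().round(3), "targetyaw+90",round(yaw+np.pi/2-np.arctan2(y,x),2))
E
python3 -c "
from h import *
plan(470,-200,420,-3.14159)"
```

```text
pos [ 195.8 -593.2  291.4] t 0.15 slide [-383.5  287.7 -128.1] rot [ 0.002 -0.     0.319] targetyaw+90 -1.17
```

Request:
send_rows(slide=[[-190,144,-100],[-190,144,-128],[-190,144,-128],[-300,230,-128],[-300,230,-128],[-383.5,287.7,-128],[-383.5,287.7,-128],[-383.5,287.7,-128],[-383.5,287.7,-128],[-383.5,287.7,-128]], delta_rot=[[0,0,0.1],[0,0,0.2],[0,0,0.319],[0,0,0.319],[0,0,0.319],[0,0,0.319],[0,0,0.319],[0,0,0.319],[0,0,0.319],[0,0,0.319]], hand=[1,1,1,1,1,1,1,1,1,1])

```text
t: 0.98
position: [422.9, -265.5, 406.4]
tool_rot: [0.0, 0.0, 1.0, 0.0]
ft_force: [1.5, -0.1, -0.2]
width: 86.7
grasp_force: 0.0
```

Request:
send_rows(slide=[[0,0,0],[0,0,0],[0,0,0],[0,0,0],[0,0,0],[0,0,0],[0,0,0],[0,0,0],[0,0,0],[0,0,0]], delta_rot=[[0,0,0],[0,0,0],[0,0,0],[0,0,0],[0,0,0],[0,0,0],[0,0,0],[0,0,0],[0,0,0],[0,0,0]], hand=[1,1,1,1,1,1,1,1,1,1])

```text
t: 1.82
position: [422.3, -267.7, 406.0]
tool_rot: [0.0, 0.0, 1.0, 0.0]
ft_force: [0.2, 0.8, -0.2]
width: 87.1
grasp_force: 0.0
```

```bash
python3 - <<'E'
from h import *
w=camera_info("wrist");np.save("w1.npy",w,allow_pickle=True)
cv2.imwrite("pics/w1.png",get_image("wrist")[:,:,::-1])
for n,P in [("wide",(612,-345,34)),("open",(596,-203,34)),("small",(609,-56,34)),("horn",(467,-47,22)),("suede",(447,-213,28))]: print(n,pix(w,P).round())
E
```

```text
wide [233. 289.]
open [325. 280.]
small [420. 287.]
horn [433. 196.]
suede [321. 183.]
```

View pics/w1.png

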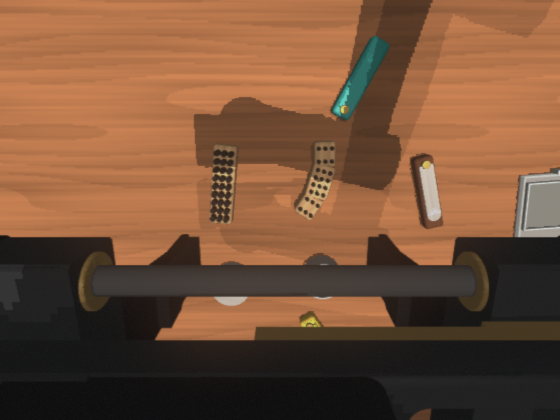

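The wrist view shows the straight brush at (224,185), the suede brush at (317,180) and the shoehorn at (427,190); the fingers hide rows below 235. I'll enlarge the two long things.

```bash
python3 - <<'E'
import cv2
im=cv2.imread("pics/w1.png")
cv2.imwrite("pics/c2.png",cv2.resize(im[130:235,285:445],(800,525),interpolation=cv2.INTER_CUBIC))
E
```

```text
(no output)
```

View pics/c2.png

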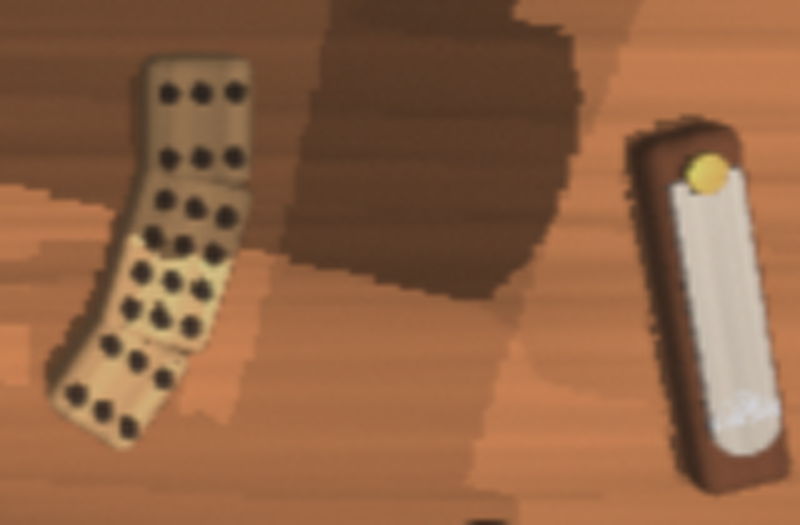

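```bash
python3 -c "
from h import *
plan(630,-200,420,-3.14159)"
```

```text
pos [ 422.3 -267.6  406. ] t 1.87 slide [-207.6   67.7  -14. ] rot [ 0.  0. -0.] targetyaw+90 -1.26
```

The crop shows the suede brush's middle part centred at crop (178,262), with its ends bending to the image left (−y). The shoehorn's top face is centred near crop (722,311).

Request:
send_rows(slide=[[-40,15,-5],[-80,30,-14],[-120,45,-14],[-160,55,-14],[-208,68,-14],[-208,68,-14],[-208,68,-14],[-208,68,-14],[-208,68,-14],[-208,68,-14]], delta_rot=[[0,0,0],[0,0,0],[0,0,0],[0,0,0],[0,0,0],[0,0,0],[0,0,0],[0,0,0],[0,0,0],[0,0,0]], hand=[1,1,1,1,1,1,1,1,1,1])

```text
t: 2.7
position: [629.3, -200.1, 421.1]
tool_rot: [0.001, 0.0, 1.0, -0.0]
ft_force: [0.2, -0.9, -1.2]
width: 87.0
grasp_force: 0.0
```

```bash
python3 - <<'E'
from h import *
w=camera_info("wrist")
img=get_image("wrist")[:,:,::-1]
np.save("w2.npy",w,allow_pickle=True)
cv2.imwrite("pics/w2.png",img)
for n,P in [("wide",(612,-345,34)),("open",(596,-203,34)),("small",(609,-56,34))]: print(n,pix(w,P).round())
w1=np.load("w1.npy",allow_pickle=True).item()
f=lambda u,v,z:pt(w1,284.6+u/5,129.6+v/5,z)
def ax(a,b,z):
    a,b=f(*a,z),f(*b,z);d=b-a;return np.linalg.norm(d).round(1),np.arctan2(d[1],d[0]).round(3)
print("suede",f(178.5,262,32),ax((196,208),(161,317),32),"horn",f(722,311,20),ax((707,173),(745,440),25),ax((692,140),(752,483),20))
plan(640,210,420,-3.14159)
E
```

```text
wide [181. 153.]
open [281. 141.]
small [384. 150.]
suede [ 444.61629731 -214.32223514   32.        ] (np.float64(32.7), np.float64(-0.28)) horn [461.70286373 -53.17857909  20.        ] (np.float64(81.8), np.float64(0.246)) (np.float64(107.2), np.float64(0.275))
pos [ 629.2 -200.1  421.3] t 2.75 slide [-10.3 410.1   1.2] rot [-0.     0.002 -0.001] targetyaw+90 -1.89
```

View pics/w2.png

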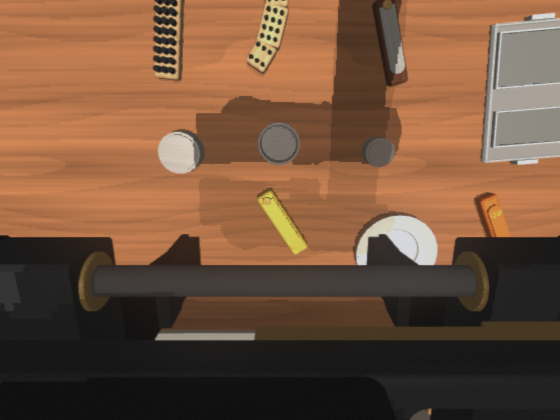

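This shows the wide tin's lid at (179,152), the open tin at (279,143) and the small tin at (379,151). Now the box.

Request:
send_rows(slide=[[0,40,0],[0,80,0],[0,120,0],[0,160,0],[0,200,0],[0,240,0],[0,280,0],[0,320,0],[-5,350,0],[-10,380,0]], delta_rot=[[0,0,0],[0,0,0],[0,0,0],[0,0,0],[0,0,0],[0,0,0],[0,0,0],[0,0,0],[0,0,0],[0,0,0]], hand=[1,1,1,1,1,1,1,1,1,1])

```text
t: 3.58
position: [639.5, 181.6, 421.6]
tool_rot: [0.001, -0.0, 1.0, 0.0]
ft_force: [0.7, -1.0, -0.0]
width: 87.2
grasp_force: 0.0
```

```bash
python3 - <<'E'
from h import *
w=camera_info("wrist")
img=get_image("wrist")[:,:,::-1]
print(w["position"],camera_info("wrist")["position"])
np.save("w3.npy",w,allow_pickle=True)
cv2.imwrite("pics/w3.png",img)
w2=np.load("w2.npy",allow_pickle=True).item();g=cv2.cvtColor(cv2.imread("pics/w2.png"),6)
for n,(x,y),r in [("wide",(179,152),(17,26)),("open",(279,143),(17,26)),("small",(379,151),(11,19))]:
    c=cv2.HoughCircles(g[y-40:y+40,x-40:x+40],cv2.HOUGH_GRADIENT_ALT,1.2,30,param1=150,param2=0.5,minRadius=r[0],maxRadius=r[1])
    print(n,pt(w2,x,y,34)); 
    if c is not None: print(c+[x-40,y-40,0],pt(w2,c[0,0,0]+x-40,c[0,0,1]+y-40,34))
E
```

```text
[568.84185163 181.54000253 514.20525342] [569.79918231 185.83903434 512.54386454]
wide [ 611.11393854 -347.64424156   34.        ]
[[[178.59999847 151.59999847  21.89697075]]] [ 610.54784311 -348.16725771   34.        ]
open [ 598.55514665 -205.30253576   34.        ]
[[[277.40000153 142.59999847  20.20562935]]] [ 597.99551612 -207.56168997   34.        ]
small [609.88392549 -63.05099105  34.        ]
[[[378.59999847 151.79999924  14.07481289]]] [611.01532327 -63.53768689  34.        ]
```

View pics/w3.png

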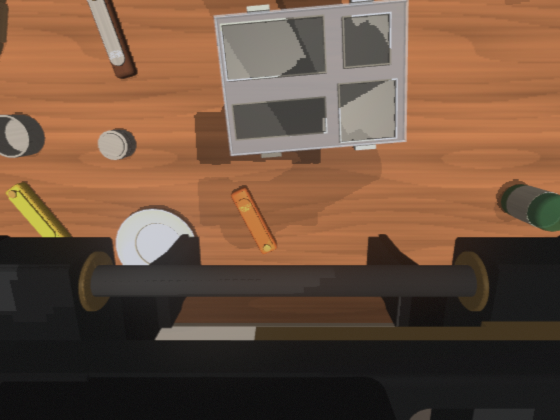

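The box is at (315,78), with trays wide-long (273,50), small (366,41), narrow (280,118) and large (368,110). I'll enlarge it for the corners.

```bash
python3 - <<'E'
import cv2
im=cv2.imread("pics/w3.png")
cv2.imwrite("pics/c3.png",cv2.resize(im[0:160,210:410],(800,640)[:2] and (750,600),interpolation=cv2.INTER_CUBIC))
E
```

```text
(no output)
```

View pics/c3.png

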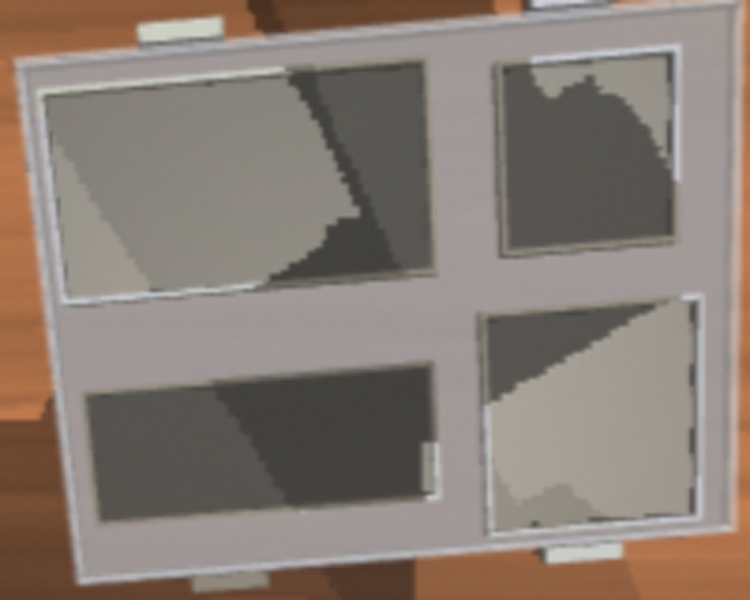

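```bash
python3 - <<'E'
from h import *
w=np.load("w3.npy",allow_pickle=True).item();s=camera_info("scene")
for n,c in dict(WL=[(40,92),(425,61),(434,272),(65,303)],SS=[(493,65),(681,46),(676,240),(502,257)],NL=[(86,395),(432,364),(438,498),(98,522)],LS=[(479,316),(703,294),(698,517),(488,536)]).items():
    P=np.array([pt(w,209.6+a/3.75,-.4+b/3.75,8) for a,b in c]);e=(P[1]+P[2]-P[0]-P[3])/2;f=(P[2]+P[3]-P[0]-P[1])/2
    print(n,P.mean(0).round(1),"size",np.linalg.norm(e).round(1),np.linalg.norm(f).round(1),"yaw",np.arctan2(e[1],e[0]).round(3),"scene pix",pix(s,P.mean(0)).round(1))
im=cv2.imread("pics/scene0.png")
for P in [(611,-348,34),(610.5,-63,34),(444.6,-214.3,32),(461.7,-53.2,20)]: print(pix(s,P).round(1))
cv2.imwrite("pics/c4.png",cv2.resize(im[182:267,310:445],(800,504),interpolation=2))
plan(445,-214,230,-1.571-.28)
plan(611,-63,230,-3.1416)
E
```

```text
WL [481.6 169.6   8. ] size 140.3 72.3 yaw 1.648 scene pix [350.3 208.2]
SS [471.1 297.9   8. ] size 66.7 65.4 yaw 1.663 scene pix [402.8 206.3]
NL [575.7 177.8   8. ] size 134.4 49.5 yaw 1.649 scene pix [357.3 238. ]
LS [565.3 305.5   8. ] size 84.2 83.2 yaw 1.663 scene pix [412.8 235.9]
[122.  236.6]
[250.6 239.7]
[193.5 186.8]
[258.7 196.7]
pos [640.4 186.3 420. ] t 3.63 slide [ 197.3 -399.9  188.7] rot [ 1.000e-03  3.000e-03 -1.287e+00] targetyaw+90 0.17
pos [640.4 186.3 420. ] t 3.63 slide [  30.7 -249.6  189.3] rot [0.002 0.002 0.004] targetyaw+90 -1.47
```

View pics/c4.png

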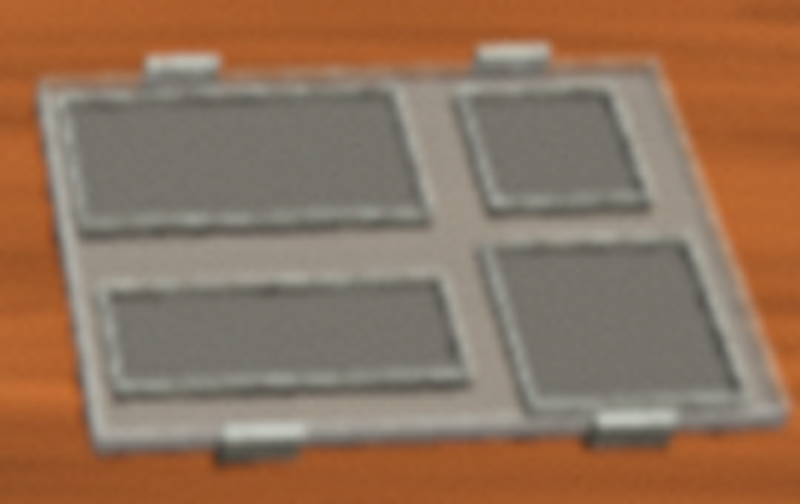

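Scene and wrist views agree on the tray centres: WL (482,171), SS (472,299), NL (576,179), LS (566,307), with tray x-yaw about 1.65. I'll start with the small tin.

Request:
send_rows(slide=[[4,-36,20],[8,-72,40],[12,-108,62],[15,-144,85],[18,-180,108],[22,-210,130],[26,-230,155],[30,-250,180],[30,-250,215],[30,-250,240]], delta_rot=[[0,0,0],[0,0,0],[0,0,0],[0,0,0],[0,0,0],[0,0,0],[0,0,0],[0,0,0],[0,0,0],[0,0,0]], hand=[1,1,1,1,1,1,1,1,1,1])

```text
t: 4.47
position: [608.6, -71.8, 178.9]
tool_rot: [-0.0, 0.002, 1.0, 0.0]
ft_force: [-0.6, -0.2, -1.1]
width: 87.2
grasp_force: 0.0
```

```bash
python3 -c "
from h import *
plan(611,-63,82,-3.1416)"
```

```text
pos [608.6 -71.8 178.9] t 4.47 slide [-2.4  8.8 96.9] rot [ 0.    -0.    -0.004] targetyaw+90 -1.47
```

Request:
send_rows(slide=[[-2,8,20],[-2,8,40],[-2,8,60],[-2,8,75],[-2,8,88],[-2,8,97],[-2,8,97],[-2,8,97],[-2,8,97],[-2,8,97]], delta_rot=[[0,0,0],[0,0,0],[0,0,0],[0,0,0],[0,0,0],[0,0,0],[0,0,0],[0,0,0],[0,0,0],[0,0,0]], hand=[1,1,1,1,1,1,1,1,1,1])

```text
t: 5.3
position: [613.1, -61.6, 84.4]
tool_rot: [0.001, 0.0, 1.0, 0.0]
ft_force: [-0.7, 0.5, -0.3]
width: 87.0
grasp_force: 0.0
```

Request:
send_rows(slide=[[0,0,0],[0,0,0],[0,0,0],[0,0,0],[0,0,0],[0,0,0],[0,0,0],[0,0,0],[0,0,0],[0,0,0]], delta_rot=[[0,0,0],[0,0,0],[0,0,0],[0,0,0],[0,0,0],[0,0,0],[0,0,0],[0,0,0],[0,0,0],[0,0,0]], hand=[0.6,0.4,0.3,0.2,0.2,0.2,0.2,0.2,0.2,0.2], squeeze=15)

```text
t: 6.13
position: [612.4, -61.5, 82.9]
tool_rot: [-0.0, 0.0, 1.0, 0.0]
ft_force: [-1.3, 0.8, -0.4]
width: 41.3
grasp_force: 15.0
```

Request:
send_rows(slide=[[0,0,-30],[0,0,-65],[10,30,-80],[25,65,-80],[40,102,-80],[55,140,-80],[70,178,-80],[84,216,-80],[98,254,-80],[110,285,-80]], delta_rot=[[0,0,0],[0,0,0],[0,0,0],[0,0,0],[0,0,0],[0,0,0],[0,0,0],[0,0,0],[0,0,0],[0,0,0]], hand=[0.2,0.2,0.2,0.2,0.2,0.2,0.2,0.2,0.2,0.2])

```text
t: 6.97
position: [501.3, 225.7, 163.2]
tool_rot: [0.0, -0.0, 1.0, 0.0]
ft_force: [-0.0, -0.8, -0.7]
width: 41.7
grasp_force: 15.0
```

```bash
python3 -c "
from h import *
plan(472,299,120,-3.1416)"
```

```text
pos [501.3 225.7 163.2] t 6.97 slide [29.3 73.3 43.2] rot [0.    0.    0.001] targetyaw+90 -2.14
```

Request:
send_rows(slide=[[10,30,0],[20,55,0],[29,73,0],[29,73,15],[29,73,35],[29,73,50],[29,73,58],[29,73,58],[29,73,58],[29,73,58]], delta_rot=[[0,0,0],[0,0,0],[0,0,0],[0,0,0],[0,0,0],[0,0,0],[0,0,0],[0,0,0],[0,0,0],[0,0,0]], hand=[0.2,0.2,0.2,0.2,0.2,0.2,0.2,0.2,0.2,0.2])

```text
t: 7.8
position: [474.1, 296.8, 105.9]
tool_rot: [0.001, 0.0, 1.0, 0.001]
ft_force: [0.2, 0.1, -1.4]
width: 41.3
grasp_force: 15.0
```

```bash
python3 -c "
from h import *
plan(472,299,86,-3.1416);print(get_state()['ft_force'])"
```

```text
pos [474.1 296.8 105.9] t 7.8 slide [ 2.1  2.1 19.9] rot [ 0.001  0.001 -0.   ] targetyaw+90 -2.14
[ 0.19197959  0.13732466 -1.41263467]
```

Request:
send_rows(slide=[[1,1,6],[2,2,11],[2,2,15],[2,2,17],[2,2,18],[2,2,19],[2,2,20],[2,2,20],[2,2,20],[2,2,20]], delta_rot=[[0,0,0],[0,0,0],[0,0,0],[0,0,0],[0,0,0],[0,0,0],[0,0,0],[0,0,0],[0,0,0],[0,0,0]], hand=[0.2,0.2,0.2,0.2,0.2,0.2,0.2,0.2,0.2,0.2])

```text
t: 8.63
position: [471.9, 298.6, 88.3]
tool_rot: [0.001, -0.001, 1.0, 0.0]
ft_force: [-5.2, -2.9, 19.1]
width: 41.8
grasp_force: 15.0
```

Request:
send_rows(slide=[[0,0,-1],[0,0,-2],[0,0,-2],[0,0,-2],[0,0,-2],[0,0,-2],[0,0,-20],[0,0,-45],[0,0,-75],[0,0,-100]], delta_rot=[[0,0,0],[0,0,0],[0,0,0],[0,0,0],[0,0,0],[0,0,0],[0,0,0],[0,0,0],[0,0,0],[0,0,0]], hand=[0.2,0.2,0.65,0.7,0.7,0.7,0.7,0.7,0.7,0.7])

```text
t: 9.47
position: [471.6, 298.6, 186.1]
tool_rot: [-0.0, -0.0, 1.0, -0.0]
ft_force: [0.3, 0.6, 0.3]
width: 60.8
grasp_force: 0.0
```

```bash
python3 -c "
from h import *
plan(611,-348,180,-3.1416)"
```

```text
pos [471.6 298.6 186.1] t 9.47 slide [-139.4 -646.6    6.3] rot [-0. -0.  0.] targetyaw+90 -1.05
```

Request:
send_rows(slide=[[-8,-38,0],[-16,-76,0],[-24,-114,0],[-32,-152,0],[-40,-190,0],[-48,-228,0],[-56,-266,0],[-64,-304,0],[-72,-342,0],[-80,-380,0]], delta_rot=[[0,0,0],[0,0,0],[0,0,0],[0,0,0],[0,0,0],[0,0,0],[0,0,0],[0,0,0],[0,0,0],[0,0,0]], hand=[1,1,1,1,1,1,1,1,1,1])

```text
t: 10.3
position: [551.4, -83.4, 184.7]
tool_rot: [-0.0, 0.0, 1.0, 0.0]
ft_force: [0.9, 0.7, 0.3]
width: 87.1
grasp_force: 0.0
```

Request:
send_rows(slide=[[-8,-38,0],[-16,-76,0],[-24,-114,0],[-32,-152,0],[-40,-190,0],[-48,-225,0],[-55,-250,0],[-59,-266,0],[-59,-267,0],[-59,-267,0]], delta_rot=[[0,0,0],[0,0,0],[0,0,0],[0,0,0],[0,0,0],[0,0,0],[0,0,0],[0,0,0],[0,0,0],[0,0,0]], hand=[1,1,1,1,1,1,1,1,1,1])

```text
t: 11.13
position: [609.9, -349.3, 183.6]
tool_rot: [-0.001, 0.001, 1.0, 0.0]
ft_force: [-0.4, -0.1, 0.7]
width: 86.9
grasp_force: 0.0
```

```bash
python3 -c "
from h import *
plan(611,-348,82,-3.1416)"
```

```text
pos [ 609.9 -349.3  183.6] t 11.13 slide [ -1.2   1.2 101.6] rot [ 0.001 -0.002 -0.002] targetyaw+90 -1.05
```

Request:
send_rows(slide=[[-1,1,25],[-1,1,50],[-1,1,70],[-1,1,85],[-1,1,95],[-1,1,101],[-1,1,101],[-1,1,101],[-1,1,101],[-1,1,101]], delta_rot=[[0,0,0],[0,0,0],[0,0,0],[0,0,0],[0,0,0],[0,0,0],[0,0,0],[0,0,0],[0,0,0],[0,0,0]], hand=[1,1,1,1,1,1,1,1,1,1])

```text
t: 11.97
position: [612.0, -347.7, 85.4]
tool_rot: [0.001, -0.0, 1.0, -0.0]
ft_force: [-0.1, 0.0, 0.1]
width: 87.0
grasp_force: 0.0
```

Request:
send_rows(slide=[[0,0,0],[0,0,0],[0,0,0],[0,0,0],[0,0,0],[0,0,0],[0,0,0],[0,0,0],[0,0,0],[0,0,0]], delta_rot=[[0,0,0],[0,0,0],[0,0,0],[0,0,0],[0,0,0],[0,0,0],[0,0,0],[0,0,0],[0,0,0],[0,0,0]], hand=[0.8,0.6,0.5,0.4,0.4,0.4,0.4,0.4,0.4,0.4], squeeze=18)

```text
t: 12.8
position: [611.4, -347.7, 84.1]
tool_rot: [0.0, 0.0, 1.0, -0.0]
ft_force: [-0.6, -1.5, 0.9]
width: 59.4
grasp_force: 18.0
```

Request:
send_rows(slide=[[0,0,-30],[0,0,-60],[2,25,-80],[4,60,-80],[7,98,-80],[10,136,-80],[12,174,-80],[14,212,-80],[17,250,-80],[20,288,-80]], delta_rot=[[0,0,0],[0,0,0],[0,0,0],[0,0,0],[0,0,0],[0,0,0],[0,0,0],[0,0,0],[0,0,0],[0,0,0]], hand=[0.4,0.4,0.4,0.4,0.4,0.4,0.4,0.4,0.4,0.4])

```text
t: 13.63
position: [590.8, -57.6, 163.9]
tool_rot: [-0.0, 0.0, 1.0, 0.0]
ft_force: [-0.3, 0.5, -0.0]
width: 59.5
grasp_force: 18.0
```

Request:
send_rows(slide=[[3,38,0],[5,76,0],[7,114,0],[10,152,0],[12,190,0],[15,228,0],[18,266,0],[20,304,0],[22,335,0],[24,355,0]], delta_rot=[[0,0,0],[0,0,0],[0,0,0],[0,0,0],[0,0,0],[0,0,0],[0,0,0],[0,0,0],[0,0,0],[0,0,0]], hand=[0.4,0.4,0.4,0.4,0.4,0.4,0.4,0.4,0.4,0.4])

```text
t: 14.47
position: [566.9, 298.8, 163.7]
tool_rot: [0.0, -0.001, 1.0, 0.0]
ft_force: [0.3, 0.4, -0.3]
width: 59.6
grasp_force: 18.0
```

```bash
python3 -c "
from h import *
plan(566,307,105,-3.1416)"
```

```text
pos [566.9 298.8 163.7] t 14.47 slide [ 0.9  8.1 58.7] rot [0.001 0.    0.002] targetyaw+90 -2.07
```

Request:
send_rows(slide=[[0,7,15],[0,7,35],[0,7,50],[0,7,60],[0,7,66],[0,7,70],[0,7,72],[0,7,73],[0,7,74],[0,7,75]], delta_rot=[[0,0,0],[0,0,0],[0,0,0],[0,0,0],[0,0,0],[0,0,0],[0,0,0],[0,0,0],[0,0,0],[0,0,0]], hand=[0.4,0.4,0.4,0.4,0.4,0.4,0.4,0.4,0.4,0.4])

```text
t: 15.3
position: [568.0, 302.6, 91.0]
tool_rot: [0.001, -0.0, 1.0, 0.0]
ft_force: [-2.9, -1.2, 10.0]
width: 59.8
grasp_force: 18.0
```

Request:
send_rows(slide=[[0,0,-0.5],[0,0,-1],[0,0,-1],[0,0,-1],[0,0,-1],[0,0,-1],[0,0,-20],[0,0,-45],[0,0,-75],[0,0,-100]], delta_rot=[[0,0,0],[0,0,0],[0,0,0],[0,0,0],[0,0,0],[0,0,0],[0,0,0],[0,0,0],[0,0,0],[0,0,0]], hand=[0.4,0.4,0.85,0.85,0.85,0.85,0.85,0.85,0.85,0.85])

```text
t: 16.13
position: [567.7, 302.6, 190.4]
tool_rot: [0.0, -0.0, 1.0, -0.0]
ft_force: [0.3, -0.6, 0.8]
width: 73.8
grasp_force: 0.0
```

```bash
python3 -c "
from h import *
plan(462,-53,180,-3.1416+.26)
plan(445,-214,180,2.86)"
```

```text
pos [567.7 302.6 190.4] t 16.13 slide [ 105.7 -355.5   10.4] rot [-0.    0.   -0.26] targetyaw+90 -1.2
pos [567.7 302.6 190.4] t 16.13 slide [ 122.8 -516.5   10.4] rot [0.    0.    0.282] targetyaw+90 4.88
```

Request:
send_rows(slide=[[11,-38,0],[22,-76,0],[33,-114,0],[44,-152,0],[55,-190,0],[66,-228,0],[77,-266,0],[88,-304,0],[97,-336,0],[104,-355,0]], delta_rot=[[0,0,-0.05],[0,0,-0.1],[0,0,-0.15],[0,0,-0.2],[0,0,-0.26],[0,0,-0.26],[0,0,-0.26],[0,0,-0.26],[0,0,-0.26],[0,0,-0.26]], hand=[0.85,0.85,0.85,0.85,0.85,0.85,0.85,0.85,0.85,0.85])

```text
t: 16.97
position: [462.0, -55.0, 189.0]
tool_rot: [-0.0, -0.128, 0.992, 0.0]
ft_force: [-0.3, -0.4, -1.2]
width: 74.1
grasp_force: 0.0
```

```bash
python3 -c "
from h import *
plan(464,-53,81,-3.1416+.26)"
```

```text
pos [462. -55. 189.] t 16.97 slide [ -2.5   1.4 108. ] rot [ 0.    -0.001 -0.002] targetyaw+90 -1.2
```

Request:
send_rows(slide=[[-2,1,25],[-2,1,50],[-2,1,75],[-2,1,90],[-2,1,102],[-2,1,108],[-2,1,109],[-2,1,109],[-2,1,109],[-2,1,109]], delta_rot=[[0,0,0],[0,0,0],[0,0,0],[0,0,0],[0,0,0],[0,0,0],[0,0,0],[0,0,0],[0,0,0],[0,0,0]], hand=[0.85,0.85,0.85,0.85,0.85,0.85,0.85,0.85,0.85,0.85])

```text
t: 17.8
position: [465.7, -50.9, 80.9]
tool_rot: [0.001, -0.13, 0.992, 0.0]
ft_force: [-0.2, -0.4, -0.6]
width: 73.9
grasp_force: 0.0
```

Request:
send_rows(slide=[[0,0,0],[0,0,0],[0,0,0],[0,0,0],[0,0,0],[0,0,0],[0,0,0],[0,0,0],[0,0,0],[0,0,0]], delta_rot=[[0,0,0],[0,0,0],[0,0,0],[0,0,0],[0,0,0],[0,0,0],[0,0,0],[0,0,0],[0,0,0],[0,0,0]], hand=[0.6,0.4,0.3,0.1,0.1,0.1,0.1,0.1,0.1,0.1], squeeze=18)

```text
t: 18.63
position: [465.1, -51.1, 80.0]
tool_rot: [-0.0, -0.13, 0.992, -0.0]
ft_force: [-0.5, 0.0, 0.6]
width: 27.7
grasp_force: 18.0
```

```bash
python3 -c "
from h import *
plan(576,179,165,-1.49)
cv2.imwrite('pics/s5.png',cv2.resize(get_image('side')[130:370,170:400,::-1],(575,600)))"
```

```text
pos [465.1 -51.1  80. ] t 18.63 slide [-166.3  193.8  -85. ] rot [ 0.    -0.    -1.392] targetyaw+90 -0.22
```

View pics/s5.png

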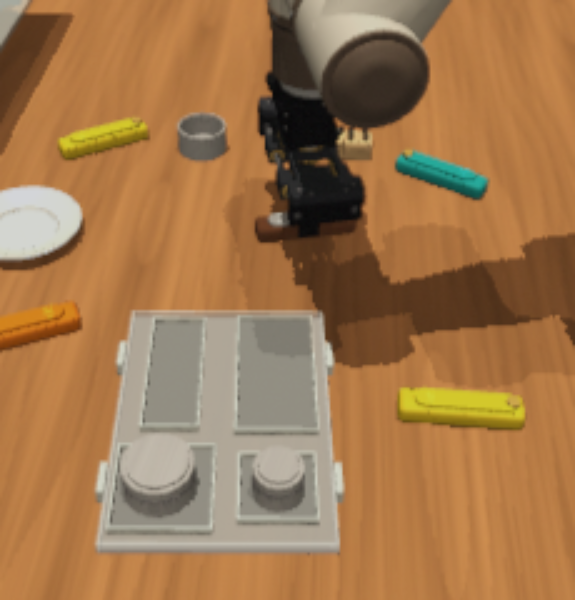

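Both tins sit in their trays (crop (157,467) and (278,470)), and the shoehorn is gripped at crop (307,228). I'll carry it over.

Request:
send_rows(slide=[[0,0,-30],[0,0,-60],[-15,20,-85],[-38,45,-85],[-60,70,-85],[-80,95,-85],[-100,118,-85],[-120,140,-85],[-140,163,-85],[-155,182,-85]], delta_rot=[[0,0,0],[0,0,-0.1],[0,0,-0.2],[0,0,-0.32],[0,0,-0.44],[0,0,-0.56],[0,0,-0.68],[0,0,-0.8],[0,0,-0.92],[0,0,-1.04]], hand=[0.1,0.1,0.1,0.1,0.1,0.1,0.1,0.1,0.1,0.1])

```text
t: 19.52
position: [568.8, 166.6, 164.5]
tool_rot: [-0.0, -0.608, 0.794, 0.0]
ft_force: [1.1, 0.1, -0.6]
width: 27.6
grasp_force: 18.0
```

```bash
python3 -c "
from h import *
plan(576,179,130,-1.49)"
```

```text
pos [568.8 166.6 164.5] t 19.52 slide [-13.8  -3.7  34.5] rot [ 0.     0.    -0.345] targetyaw+90 -0.22
```

Request:
send_rows(slide=[[-5,-1,0],[-10,-3,0],[-13,-3.5,5],[-13,-3.5,15],[-13,-3.5,25],[-13,-3.5,35],[-13,-3.5,45],[-13,-3.5,52],[-13,-3.5,55],[-13,-3.5,55]], delta_rot=[[0,0,-0.11],[0,0,-0.22],[0,0,-0.34],[0,0,-0.345],[0,0,-0.345],[0,0,-0.345],[0,0,-0.345],[0,0,-0.345],[0,0,-0.345],[0,0,-0.345]], hand=[0.1,0.1,0.1,0.1,0.1,0.1,0.1,0.1,0.1,0.1])

```text
t: 20.35
position: [574.6, 175.9, 108.8]
tool_rot: [0.001, 0.733, -0.681, -0.0]
ft_force: [-0.1, -0.2, -1.1]
width: 27.9
grasp_force: 18.0
```

```bash
python3 -c "
from h import *
plan(576,179,85,-1.49)"
```

```text
pos [574.6 175.9 108.8] t 20.35 slide [-3.  -1.7 23.8] rot [ 0.002 -0.001 -0.008] targetyaw+90 -0.22
```

Request:
send_rows(slide=[[-1,-1,6],[-2,-1.5,12],[-2,-1.5,17],[-2,-1.5,19],[-2,-1.5,20],[-2,-1.5,21],[-2,-1.5,22],[-2,-1.5,23],[-2,-1.5,23],[-2,-1.5,23]], delta_rot=[[0,0,0],[0,0,0],[0,0,0],[0,0,0],[0,0,0],[0,0,0],[0,0,0],[0,0,0],[0,0,0],[0,0,0]], hand=[0.1,0.1,0.1,0.1,0.1,0.1,0.1,0.1,0.1,0.1])

```text
t: 21.18
position: [576.4, 178.4, 87.1]
tool_rot: [-0.0, 0.733, -0.68, 0.0]
ft_force: [0.2, 0.2, -1.4]
width: 27.8
grasp_force: 18.0
```

Request:
send_rows(slide=[[0,0,0.5],[0,0,1],[0,0,1.5],[0,0,2],[0,0,2],[0,0,2],[0,0,2],[0,0,2],[0,0,2],[0,0,2]], delta_rot=[[0,0,0],[0,0,0],[0,0,0],[0,0,0],[0,0,0],[0,0,0],[0,0,0],[0,0,0],[0,0,0],[0,0,0]], hand=[0.1,0.1,0.1,0.1,0.1,0.1,0.1,0.1,0.1,0.1])

```text
t: 22.02
position: [576.4, 178.5, 87.0]
tool_rot: [-0.0, 0.733, -0.68, 0.0]
ft_force: [-2.9, -0.0, 9.4]
width: 27.9
grasp_force: 18.0
```

Request:
send_rows(slide=[[0,0,-1],[0,0,-1],[0,0,-1],[0,0,-1],[0,0,-1],[0,0,-1],[0,0,-20],[0,0,-45],[0,0,-75],[0,0,-100]], delta_rot=[[0,0,0],[0,0,0],[0,0,0],[0,0,0],[0,0,0],[0,0,0],[0,0,0],[0,0,0],[0,0,0],[0,0,0]], hand=[0.1,0.1,0.6,0.6,0.6,0.6,0.6,0.6,0.6,0.6])

```text
t: 22.85
position: [576.6, 178.4, 186.2]
tool_rot: [-0.0, 0.733, -0.68, 0.0]
ft_force: [0.3, 0.6, -0.7]
width: 52.1
grasp_force: 0.0
```

```bash
python3 -c "
from h import *
plan(445,-214,186,-3.1416-.28)"
```

```text
pos [576.6 178.4 186.2] t 22.85 slide [3.816e+02 1.603e+02 3.000e-01] rot [-0.     0.     1.925] targetyaw+90 -1.4
```

Request:
send_rows(slide=[[37,15,0],[74,30,0],[111,46,0],[148,62,0],[185,77,0],[222,93,0],[260,108,0],[297,124,0],[334,140,0],[365,154,0]], delta_rot=[[0,0,-0.12],[0,0,-0.24],[0,0,-0.36],[0,0,-0.48],[0,0,-0.6],[0,0,-0.72],[0,0,-0.84],[0,0,-0.96],[0,0,-1.08],[0,0,-1.2]], hand=[0.8,0.8,0.8,0.8,0.8,0.8,0.8,0.8,0.8,0.8])

```text
t: 23.68
position: [452.3, -190.1, 185.0]
tool_rot: [0.0, 0.986, -0.166, 0.0]
ft_force: [0.5, 0.3, -0.3]
width: 69.4
grasp_force: 0.0
```

```bash
python3 -c "
from h import *
plan(446,-213,82,-.28)"
```

```text
pos [ 452.3 -190.1  185. ] t 23.68 slide [  1.5  23.8 103. ] rot [-0.    -0.    -0.053] targetyaw+90 1.74
```

Request:
send_rows(slide=[[1,9,5],[1,18,20],[1,18,45],[1,18,68],[1,18,85],[1,18,96],[1,18,103],[1,18,103],[1,18,103],[1,18,103]], delta_rot=[[0,0,-0.01],[0,0,-0.01],[0,0,-0.01],[0,0,-0.01],[0,0,-0.01],[0,0,-0.01],[0,0,-0.01],[0,0,-0.01],[0,0,-0.01],[0,0,-0.01]], hand=[0.8,0.8,0.8,0.8,0.8,0.8,0.8,0.8,0.8,0.8])

```text
t: 24.52
position: [448.8, -205.8, 82.7]
tool_rot: [0.0, 0.987, -0.163, 0.001]
ft_force: [-0.2, -0.1, 0.3]
width: 69.7
grasp_force: 0.0
```

```bash
python3 -c "
from h import *
plan(446,-213,82,-.28)"
```

```text
pos [ 448.8 -205.8   82.7] t 24.52 slide [-0.3  7.7  0.7] rot [-0.    -0.002 -0.048] targetyaw+90 1.74
```

Request:
send_rows(slide=[[0,3,0],[0,6,0],[0,7.5,0],[0,7.5,0],[0,7.5,0],[0,7.5,0],[0,7.5,0],[0,7.5,0],[0,7.5,0],[0,7.5,0]], delta_rot=[[0,0,-0.02],[0,0,-0.04],[0,0,-0.048],[0,0,-0.048],[0,0,-0.048],[0,0,-0.048],[0,0,-0.048],[0,0,-0.048],[0,0,-0.048],[0,0,-0.048]], hand=[0.8,0.8,0.8,0.8,0.6,0.4,0.2,0.2,0.2,0.2], squeeze=18)

```text
t: 25.35
position: [445.7, -212.8, 82.0]
tool_rot: [0.0, 0.99, -0.14, -0.0]
ft_force: [-0.0, -0.2, 0.2]
width: 37.2
grasp_force: 0.0
```

Request:
send_rows(slide=[[0,0,0],[0,0,0],[0,0,0],[0,0,-10],[0,0,-30],[0,0,-50],[0,0,-70],[0,0,-80],[0,0,-80],[0,0,-80]], delta_rot=[[0,0,0],[0,0,0],[0,0,0],[0,0,0],[0,0,0],[0,0,0],[0,0,0],[0,0,0],[0,0,0],[0,0,0]], hand=[0.2,0.2,0.2,0.2,0.2,0.2,0.2,0.2,0.2,0.2])

```text
t: 26.18
position: [445.5, -212.7, 162.1]
tool_rot: [-0.0, 0.99, -0.14, 0.0]
ft_force: [0.3, -0.1, -1.3]
width: 32.0
grasp_force: 18.0
```

```bash
python3 -c "
from h import *
plan(486,171,165,-1.49)"
```

```text
pos [ 445.5 -212.7  162.1] t 26.18 slide [ -67.3 -379.9   -2.8] rot [-1.00e-03 -0.00e+00  1.21e+00] targetyaw+90 -0.26
```

Held at 32 mm width. Carrying it to the wide long tray.

Request:
send_rows(slide=[[-7,-38,0],[-14,-76,0],[-21,-114,0],[-28,-152,0],[-34,-190,0],[-41,-228,0],[-48,-266,0],[-54,-304,0],[-60,-340,0],[-65,-370,0]], delta_rot=[[0,0,0.12],[0,0,0.24],[0,0,0.36],[0,0,0.48],[0,0,0.6],[0,0,0.72],[0,0,0.84],[0,0,0.96],[0,0,1.08],[0,0,1.2]], hand=[0.2,0.2,0.2,0.2,0.2,0.2,0.2,0.2,0.2,0.2])

```text
t: 27.02
position: [483.3, 150.8, 160.5]
tool_rot: [0.002, 0.77, -0.638, -0.001]
ft_force: [2.2, -0.5, -0.5]
width: 32.0
grasp_force: 18.0
```

Request:
send_rows(slide=[[0,0,0],[0,0,0],[0,0,0],[0,0,10],[0,0,25],[0,0,40],[0,0,50],[0,0,50],[0,0,50],[0,0,50]], delta_rot=[[0,0,0],[0,0,0],[0,0,0],[0,0,0],[0,0,0],[0,0,0],[0,0,0],[0,0,0],[0,0,0],[0,0,0]], hand=[0.2,0.2,0.2,0.2,0.2,0.2,0.2,0.2,0.2,0.2])

```text
t: 27.85
position: [484.7, 149.1, 112.3]
tool_rot: [-0.0, 0.772, -0.635, 0.0]
ft_force: [-0.2, 0.8, -0.8]
width: 31.7
grasp_force: 18.0
```

```bash
python3 -c "
from h import *
plan(486,171,87,-1.49)"
```

```text
pos [484.7 149.1 112.3] t 27.85 slide [-21.2  -5.4  25.4] rot [-0.001  0.     0.113] targetyaw+90 -0.26
```

Request:
send_rows(slide=[[-10,-2.5,0],[-21,-5.4,0],[-21.2,-5.4,6],[-21.2,-5.4,12],[-21.2,-5.4,17],[-21.2,-5.4,20],[-21.2,-5.4,22],[-21.2,-5.4,23],[-21.2,-5.4,24],[-21.2,-5.4,25]], delta_rot=[[0,0,0.06],[0,0,0.113],[0,0,0.113],[0,0,0.113],[0,0,0.113],[0,0,0.113],[0,0,0.113],[0,0,0.113],[0,0,0.113],[0,0,0.113]], hand=[0.2,0.2,0.2,0.2,0.2,0.2,0.2,0.2,0.2,0.2])

```text
t: 28.68
position: [485.2, 170.7, 88.9]
tool_rot: [0.001, 0.735, -0.678, 0.0]
ft_force: [-9.0, -1.8, 23.9]
width: 32.0
grasp_force: 18.0
```

Request:
send_rows(slide=[[0,0,0.3],[0,0,0.6],[0,0,1],[0,0,1],[0,0,1],[0,0,1],[0,0,1],[0,0,1],[0,0,1],[0,0,1]], delta_rot=[[0,0,0],[0,0,0],[0,0,0],[0,0,0],[0,0,0],[0,0,0],[0,0,0],[0,0,0],[0,0,0],[0,0,0]], hand=[0.2,0.2,0.2,0.2,0.2,0.2,0.2,0.2,0.2,0.2])

```text
t: 29.52
position: [485.1, 170.7, 88.9]
tool_rot: [0.001, 0.736, -0.678, 0.0]
ft_force: [-8.7, -0.8, 22.0]
width: 31.9
grasp_force: 18.0
```

Request:
send_rows(slide=[[0,0,-1],[0,0,-2],[0,0,-2],[0,0,-2],[0,0,-2],[0,0,-2],[0,0,-20],[0,0,-45],[0,0,-75],[0,0,-100]], delta_rot=[[0,0,0],[0,0,0],[0,0,0],[0,0,0],[0,0,0],[0,0,0],[0,0,0],[0,0,0],[0,0,0],[0,0,0]], hand=[0.2,0.2,0.65,0.65,0.65,0.65,0.65,0.65,0.65,0.65])

```text
t: 30.35
position: [485.7, 171.3, 187.3]
tool_rot: [0.0, 0.735, -0.678, 0.0]
ft_force: [0.1, 0.9, 0.3]
width: 56.4
grasp_force: 0.0
```

Request:
send_rows(slide=[[40,0,-20],[80,0,-40],[120,0,-60],[160,0,-80],[200,0,-100],[240,0,-120],[240,0,-120],[240,0,-120],[240,0,-120],[240,0,-120]], delta_rot=[[0,0,0],[0,0,0],[0,0,0],[0,0,0],[0,0,0],[0,0,0],[0,0,0],[0,0,0],[0,0,0],[0,0,0]], hand=[0.65,0.65,0.65,0.65,0.65,0.65,0.65,0.65,0.65,0.65])

```text
t: 31.18
position: [504.6, -67.5, 305.0]
tool_rot: [0.001, 0.735, -0.678, -0.001]
ft_force: [-0.7, -0.0, -0.5]
width: 56.9
grasp_force: 0.0
```

```bash
python3 - <<'E'
from h import *
a=get_image('scene')[180:270,305:445,::-1];b=get_image('side')[240:355,200:315,::-1]
cv2.imwrite('pics/f.png',np.hstack([cv2.resize(a,(467,300),interpolation=2),cv2.resize(b,(300,300),interpolation=2)]))
E
```

```text
(no output)
```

View pics/f.png

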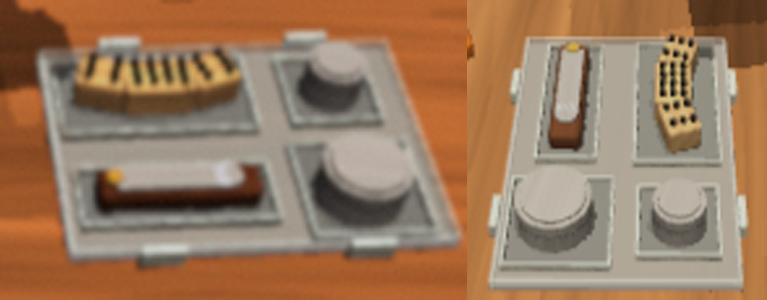

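All four things appear inside their trays. I'll check the brush's fit more closely.

```bash
python3 - <<'E'
from h import *
s,d=camera_info('scene'),camera_info('side')
a=get_image('scene')[185:225,310:390,::-1].copy();b=get_image('side')[245:310,250:320,::-1].copy()
A=cv2.resize(a,(800,400),interpolation=2)[:, :480+0] if 0 else cv2.resize(a,(480,240),interpolation=2)
B=cv2.resize(b,(300,279),interpolation=2)
c,sn=np.cos(1.652),np.sin(1.652);e=np.array([c,sn,0]);n=np.array([-sn,c,0])
# expected brush base outline (ends at +-61) at floor z=6, straight-middle sides
C=np.array([485.5,171,6])
for t in(-61,-25,25,61):
  for o in(14,-16):
    P=C+e*t+n*(o+(9 if abs(t)>30 else 0))
    u=(pix(s,P)-[310,185])*6;cv2.circle(A,tuple(int(v) for v in u),3,(0,0,255),-1)
    u=(pix(d,P)-[250,245])*300/70;cv2.circle(B,tuple(int(v) for v in u),3,(0,0,255),-1)
B=np.vstack([B]);A=np.vstack([A,np.zeros((39,480,3),np.uint8)])
cv2.imwrite('pics/g.png',np.hstack([A,B]))
E
```

```text
(no output)
```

View pics/g.png

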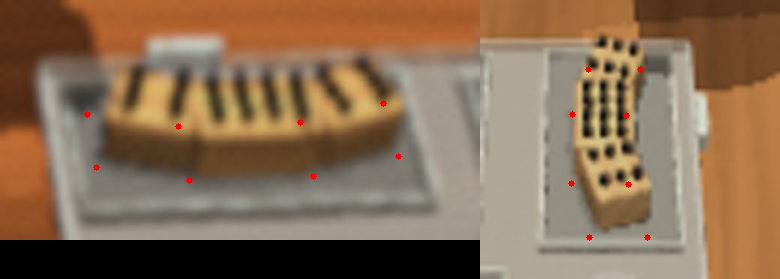

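Both views show the brush lying flat inside the rim: there is a clear gap at each end, and its base lines are within 1–2 px of the predicted floor points. The tins and the shoehorn are also inside their trays, so I'm handing in.

```bash
python3 -c "
from rig import job
print(job.job_done())"
```

```text
the job is handed in; nothing more can be done
None
```

I packed all four things in their trays and handed the job in at about 31 s; the last pictures show each one inside its rim, but the hand-in gave no verdict. I did not touch the straight brush or the open tin.

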